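# Set up an offcut for finishing over a drip tray

## Robot

A 6-joint arm with a two-finger parallel gripper is mounted at the origin on the work surface; the furniture and walls round the work are solid. World frame = base frame: x ahead of the robot, y to its left, z up, the work surface at z = 0. Lengths are in mm, angles in rad, forces in N, time in s.
With the tool pointing down it reaches from about 275 to 825 mm from the base axis. Payload 5.2 kg.
Tool frame: the origin (TCP) lies at the very end of the fingers, on their centre line; the grasp point (between the pads) lies 19 mm behind it; z points along the fingers, y is the line along which they close (so a half turn about z gives the same grasp; the last joint's range is limited). The gripper opens to 93 mm and grips with 3 to 60 N. Pads are 15 mm wide; open, the fingers measure 128 mm over their backs; the gripper's body (75 mm by 188 mm) begins 65 mm behind the grasp point.
Start: joints at [-0.203, 0.259, 1.535, -0, 1.348, -0.203], TCP at [550.005, 0.023, 218.653] pointing down, gripper open.
Joint ranges: [-3.14, 3.14], [-0.91, 2.08], [0.19, 2.58], [-1.22, 4.36], [0.22, 2.71], [-3.12, 3.12]. Speed limits (rad/s): [2.57, 2.57, 3.14, 3.14, 3.14, 3.14].

## Interface

Orientations are given as [roll, pitch, yaw] about the fixed x, y, z axes, in that order (R = Rz(yaw) Ry(pitch) Rx(roll)).
In Python, from bench import robot gives the robot as it stands. The module is installed in compiled form; this text tells all that it offers. Calls block until the motion is done:
- robot.move_ptp(position, orientation): joint-space move of the TCP to a pose.
- robot.move_linear(position, ori=None, speed=150, f_stop=None): straight line of the TCP; ori=None keeps the orientation; speed is the mean speed in mm/s. With f_stop (N) it stops when the force on the tool has changed by that much, and returns True; else False.
- robot.move_j(angles): joint-space move.
- robot.move_gripper(opening): opening from 0.0 (shut) to 1.0 (fully open); the grip force is fixed at half the most; returns when the fingers have stopped.
- robot.sleep(seconds).
- robot.inverse_kinematics(position, orientation): joint angles nearest the present ones, or None.
- robot.get_image(name): name is "scene" or "side" or "wrist"; returns a dict with "img" (400x640x3 uint8, blue, green, red), "fovy" (degrees; the focal length in pixels is half the picture's height over the tangent of half this angle, whatever the lens; pixels are square), "cx", "cy" (the principal point, pixels), "eye" and "orientation" of the camera in the world. Camera axes: x right, y down, z forward; pixel columns grow to the right and rows downward; lengths in mm; the calibration is good to about 2 mm. A picture is of the moment at which its call begins. There is no depth.
A pose or a line that the arm cannot do raises robot.MotionError and nothing moves.
- robot.hand_in(): hands the job in; it is judged then, once.
Readings, each from a call of its own:
- robot.current_t(): time.
- robot.current_qpos(): joint angles.
- robot.current_joint_vel(): joint speeds.
- robot.current_joint_efforts(): joint torques, N m.
- robot.current_tcp_pos(): TCP position.
- robot.current_eef_rot(): TCP orientation.
- robot.current_contact_force(): force on the tool from outside, world axes, zero at the start.
- robot.current_ft_torque(): the same for the moment, N m.
- robot.current_gripper_width(): opening from 0.0 (shut) to 1.0 (fully open).
- robot.current_finger_force(): force on a finger pad.
Only numpy, scipy, OpenCV 4.12 (cv2) and the standard library are available. Lean on these libraries where they do the work, as an engineer would, in place of code of your own. Each camera call takes 0.05 s, during which the arm holds its last target. There are 200 camera calls.

## Task

Get the long offcut ready for oiling on the plywood finishing stand. First slide the metal drip tray into the stand's open end, under the front tie, until it is fully home against the back; then lay the two laths across the stand's side walls, square to the walls and reaching past both of them, one in the front half and one in the back half with a good gap between. Finally rest the long offcut flat on both laths, lying lengthwise from front to back and centred over the tray, and leave everything else on the bench where it is.

Things in the scene. Friction and masses are not known exactly. Their poses are not given: they have to be found in the camera images.
- stand: Plywood finishing stand fixed to the bench, 150 mm long (its x), 126 mm wide (y). Origin on the bench under its centre; -x is the open end (mouth), +x the closed back. Two side walls 14 mm thick, 60 mm high, run the full length, inner faces at y = +-49 mm, flat tops. The bay between is open down to the bench. Small steel brackets on the outer faces reach to y = +-84 mm, 24 mm high.
- mouth (a point): Middle of the mouth at bench level, x = -75 mm of the stand; axes as the stand's. The bay is 98 mm wide; splayed steel guide lips, 28 mm high, continue the walls 25 mm out of the mouth and widen to about 123 mm between their tips. A tie bar joins the walls at x = -63 to -51 mm of the stand, z = 40 to 52 mm; the tray goes under it.
- stand_top (a point): Middle of the stand at the level of its side walls' tops, 60 mm above the bench; axes as the stand's.
- stop (a point): Middle of the back stop's inner face, x = +63 mm of the stand (138 mm from the mouth), 14 mm above the bench; axes as the stand's. The stop panel is 50 mm high. Site:tray_rear arrives here when the tray is home.
- drip_tray: Loose open aluminium drip tray, 134 mm long (its x), 90 mm wide (y), 28 mm high, walls 3 mm, about 0.25 kg; slides on the bench. Origin under its centre, z up. An upright fin handle in its x-z plane projects from its front (-x) end: 10 mm thick (y), x = -107 to -67 mm, top 50 mm above the bench. When home, the whole fin stays outside the mouth.
- tray_rear (a point): Middle of the outside of the tray's rear wall, x = +67 mm of the tray, 14 mm up.
- tray_fin (a point): Grip point on the fin handle, x = -89 mm of the tray, 36 mm above the bench; axes as the tray's.
- lath_a: Dark wooden lath, square section 18 x 18 mm, 170 mm long (its x), about 0.04 kg, lying loose on the bench. Origin in the centre of its underside. Identical to lath_b and interchangeable with it.
- lath_a_mid (a point): Centre of lath_a, 9 mm above its underside.
- lath_b: The second lath, same as lath_a: 170 x 18 x 18 mm, long axis x, origin in the centre of its underside.
- lath_b_mid (a point): Centre of lath_b, 9 mm above its underside.
- long_offcut: The longer of the two wooden offcuts left of the stand, 120 mm long (its y) by 45 mm wide (its x) by 19 mm thick (z); origin in the centre of its underside. It lies flat on the bench; it changes places with the shorter one from start to start.
- short_offcut: The shorter offcut, 90 mm (y) by 50 mm (x) by 18 mm; a bystander, not to be moved. Origin in the centre of its underside.
- sanding_block: Sanding block, 67 x 112 x 26 mm, long axis y; bystander, not to be moved. Origin in the centre of its underside.
- tape_measure: Standing pocket tape measure, 42 x 81 x 66 mm, near the robot on its right; bystander, not to be moved. Origin in the centre of its underside.
There are look-alikes about, which are no part of the job. Leave any blue or green look-alike of the drip_tray alone.

How it is judged:
By the outcome, as a careful person would: the job done as asked, in the order asked, and still so for the second after the job is handed in, with the robot touching nothing.
It also fails if it takes over 72 s, if anything falls off the work surface, if the arm or the gripper's body presses on something with over 40 N, if the wrist force passes 120 N, or if a joint passes its speed limit or range.

## Working session

There is one attempt and no reset: what is moved stays moved. The work goes in short steps, each a Python script; the robot and the scene stay as the last script left them, time stands still between calls to the robot, and variables do not carry over. Pictures are saved under pics/ and viewed, at most 10 in all, crops included, and the job is handed in when it is done.

```bash
mkdir -p pics
cat > h.py <<'E'
from bench import robot
import numpy as np, cv2
from scipy.spatial.transform import Rotation as R
def grab(n,fn=None):
    d=robot.get_image(n)
    if fn: cv2.imwrite('pics/'+fn,d['img'])
    return d
def rot(o):
    o=np.array(o,float)
    return o if o.shape==(3,3) else (R.from_euler('xyz',o).as_matrix() if o.size==3 else None)
def ray(d,u,v,z):
    f=200/np.tan(np.radians(d['fovy'])/2)
    r=rot(d['orientation'])@np.array([(u-d['cx'])/f,(v-d['cy'])/f,1.]); e=np.array(d['eye'],float)
    return e+r*(z-e[2])/r[2]
def proj(d,p):
    f=200/np.tan(np.radians(d['fovy'])/2)
    c=rot(d['orientation']).T@(np.array(p,float)-np.array(d['eye']))
    return c[:2]/c[2]*f+[d['cx'],d['cy']]
E
python3 - <<'E'
from h import *
for n in('scene','side','wrist'):
    d=grab(n,n+'0.png'); print(n,d['fovy'],d['cx'],d['cy'],d['eye'],d['orientation'],d['img'].shape)
print(robot.current_t(),robot.current_eef_rot())
E
```

```text
scene 51.137671291240146 323.6287096739606 205.58530130221342 [-324.52254532 -646.09055891  840.58419642] [-2.18773816 -0.00308687 -0.93088814] (400, 640, 3)
side 43.9995602566612 321.0415435046058 200.88507744741855 [  123.07933171 -1255.72489178  1049.71483848] [-2.23328157 -0.01889805 -0.28236673] (400, 640, 3)
wrist 71.00193201573947 322.43065093693565 198.24846366960244 [549.13934656  77.1112817  383.88256915] [ 2.86083622e+00  2.10568110e-03 -7.81330290e-05] (400, 640, 3)
0.15 [-3.14021567e+00 -2.84702507e-04  1.57075880e+00]
```

View pics/scene0.png

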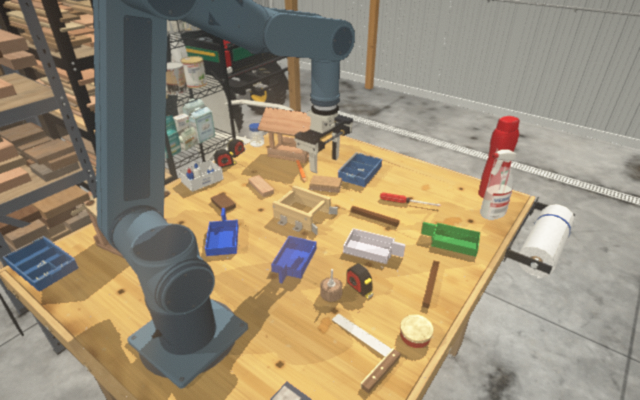

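View pics/side0.png

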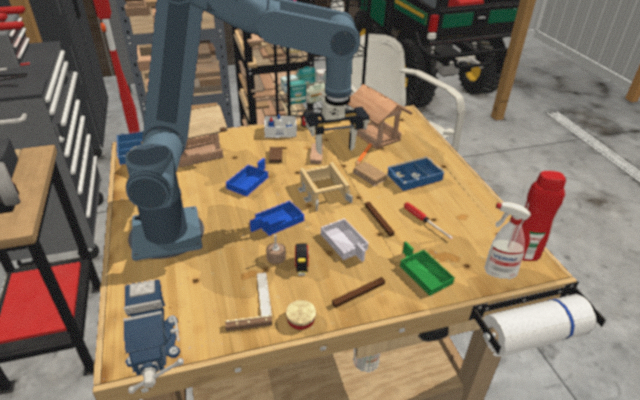

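Scene/side overview: the metal (grey) tray is at side (344,240), with decoys blue (247,180), blue (277,218) and green (427,270). The laths are at (379,219) and (359,292), the stand at (327,185), and offcut candidates at (316,157) and (369,172). Next, close crops.

Run:
```python
import cv2
a=cv2.imread('pics/side0.png')[140:310,225:465]
cv2.imwrite('pics/c1.png',cv2.resize(a,None,fx=3.3,fy=3.3,interpolation=cv2.INTER_CUBIC))
```

```text
(no output)
```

View pics/c1.png

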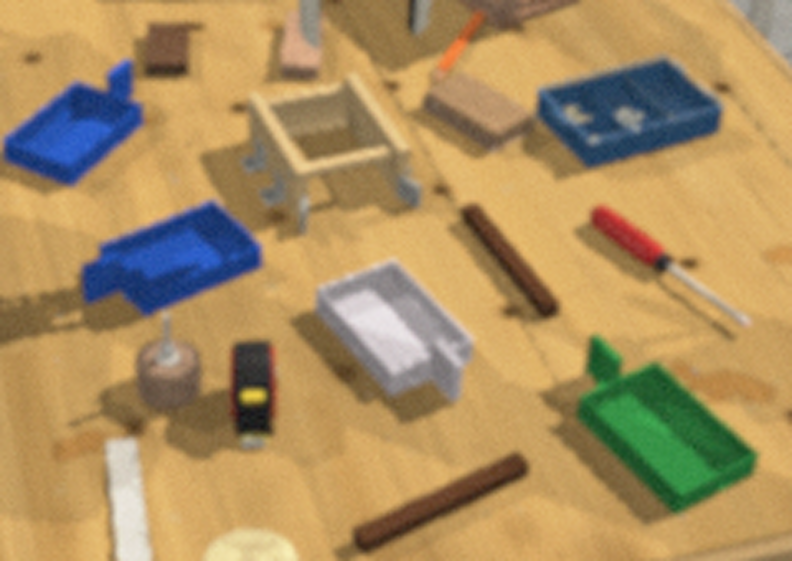

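View pics/wrist0.png

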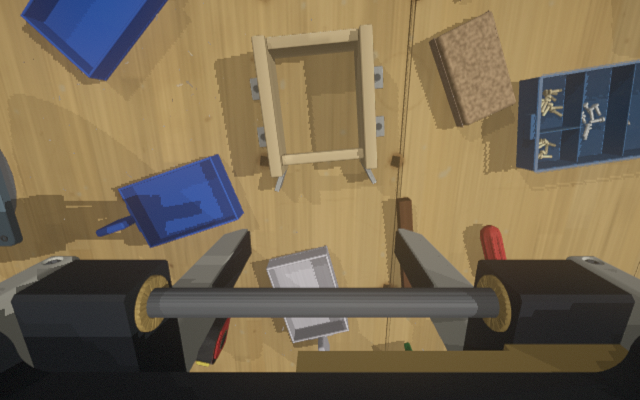

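c1 shows the metal tray (fin to the lower right, crop (450,365)), the stand with its mouth toward the camera, and dark and pink offcuts at the top (167,48)/(300,45). The wrist view shows the stand tops: corners about (253,38), (372,26), (272,177), (376,167). The cork piece at (475,68) is the sanding block.

Run:
```python
from h import *
# calibration only via stored values
S=dict(fovy=43.99956,cx=321.04,cy=200.885,eye=[123.079,-1255.725,1049.715],orientation=[-2.23328157,-0.01889805,-0.28236673])
W=dict(fovy=71.0019,cx=322.43,cy=198.248,eye=[549.139,77.111,383.8826],orientation=[2.86083622,2.1e-3,-7.8e-5])
for n,u,v,z in [('pink',300,45,19),('dark',167,48,19),('block',480,105,26),('tray c',390,330,10),('finend',452,385,10),('lathR1',470,212,18),('lathR2',550,305,18),('lathF1',360,540,18),('lathF2',523,462,18),('tape',255,390,66)]:
    print(n,ray(S,225+u/3.3,140+v/3.3,z).round(0))
for c in [(253,38),(372,26),(272,177),(376,167)]: print('stand',ray(W,*c,60).round(1))
for p,y in [([480,230,330],1.57),([620,-130,330],1.57),([620,-60,330],1.57)]:
    q=robot.inverse_kinematics(p,[np.pi,0,y]); print(p,q)
```

```text
pink [573. 298.  19.]
dark [422. 330.  19.]
block [730. 119.  26.]
tray c [ 525. -188.   10.]
finend [ 556. -273.   10.]
lathR1 [656. -48.  18.]
lathR2 [ 680. -202.   18.]
lathF1 [ 420. -429.   18.]
lathF2 [ 580. -384.   18.]
tape [ 368. -288.   66.]
stand [476.8 155.9  60. ]
stand [599.1 166.8  60. ]
stand [489.1   9.7  60. ]
stand [610.8  21.6  60. ]
[480, 230, 330] [ 2.37139689e-01  1.75867173e-01  1.37335900e+00 -4.44089210e-16
  1.59236648e+00  2.37936016e-01]
[620, -130, 330] [-0.38249371  0.37188077  1.11133039  0.          1.65838149 -0.38169738]
[620, -60, 330] [-0.27530411  0.35082419  1.14165101  0.          1.64911745 -0.27450778]
```

Run:
```python
from h import *
import pickle
robot.move_ptp([500,215,340],[np.pi,0,np.pi/2]); A=grab('wrist','wA.png')
robot.move_ptp([540,-350,330],[np.pi,0,np.pi/2]); B=grab('wrist','wB.png')
pickle.dump((A,B),open('AB.pkl','wb'))
cv2.imwrite('pics/AB.png',cv2.resize(np.vstack([A['img'][:300],B['img'][:300]]),None,fx=1,fy=1))
print(robot.current_t(),A['eye'],B['eye'])
```

```text
3.2833 [499.63748969 291.37303904 504.89215737] [ 539.7321078  -271.80343453  496.25076162]
```

View pics/AB.png

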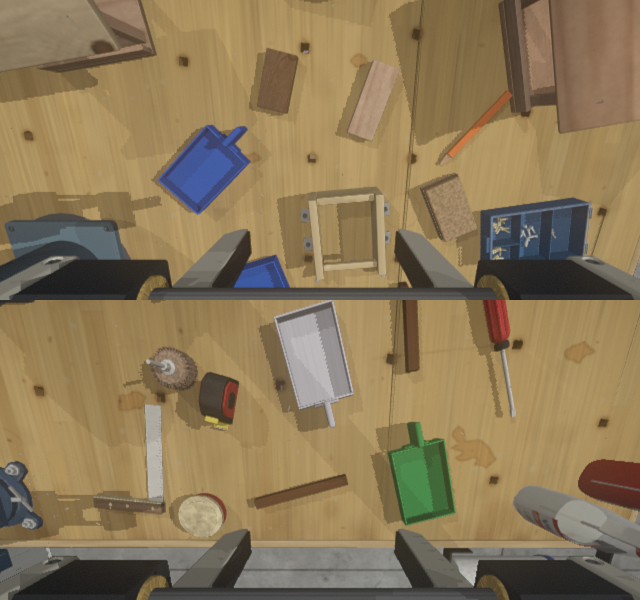

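A (top half) shows the pink long offcut at (373,100), the short dark offcut at (277,82), the stand at (347,235) and the sanding block at (448,207). B (bottom half) shows the grey tray at (314,355) with its fin at (331,413), and laths at (301,491) and (408,330).

Run:
```python
from h import *
import pickle
A,B=pickle.load(open('AB.pkl','rb'))
W0=dict(img=cv2.imread('pics/wrist0.png'),fovy=71.0019,cx=322.43,cy=198.248,eye=[549.139,77.111,383.8826],orientation=[2.86083622,2.1e-3,-7.8e-5])
def seg(d,roi,cond,z,name):
    x0,y0,x1,y1=roi; c=d['img'][y0:y1,x0:x1]; h=cv2.cvtColor(c,cv2.COLOR_BGR2HSV).astype(int)
    m=cond(h[...,0],h[...,1],h[...,2]).astype(np.uint8)
    m=cv2.morphologyEx(m,cv2.MORPH_OPEN,np.ones((3,3)))
    cs,_=cv2.findContours(m,cv2.RETR_EXTERNAL,cv2.CHAIN_APPROX_NONE); k=max(cs,key=cv2.contourArea)
    w=np.array([ray(d,p[0][0]+x0,p[0][1]+y0,z)[:2] for p in k],np.float32)
    r=cv2.minAreaRect(w); b=cv2.boxPoints(r); e=b[1]-b[0],b[2]-b[1]; L=max(e,key=np.linalg.norm)
    print(name,np.round(r[0],1),np.round(sorted(r[1]),1),'long axis',round(np.degrees(np.arctan2(L[1],L[0]))%180,1))
    return w
hs=lambda d,u,v:cv2.cvtColor(d['img'],cv2.COLOR_BGR2HSV)[v,u]
for n,d,u,v in [('pink',A,373,100),('bench',A,330,110),('dark',A,277,82),('tray',B,310,55),('trayw',B,282,50),('lath',B,301,191),('standL',A,316,230),('standR',A,380,230),('benchin',A,350,235),('stand0',W0,268,110),('bench0',W0,340,100),('shadow',A,250,82)]: print(n,hs(d,u,v),end='; ')
print()
seg(A,(340,45,410,150),lambda h,s,v:(s<115)&(v>90),19,'pink')
seg(A,(245,40,305,125),lambda h,s,v:v<125,18,'dark')
seg(B,(245,0,370,150),lambda h,s,v:s<70,28,'tray+fin')
seg(B,(265,0,360,111),lambda h,s,v:s<70,28,'tray')
w=seg(B,(245,165,360,215),lambda h,s,v:v<125,18,'lathF')
w=seg(B,(397,0,425,80),lambda h,s,v:v<125,18,'lathR')
k=w[w[:,1]<w[:,1].min()+6]; print('R end',k.mean(0),w.min(0),w.max(0))
c=[cv2.resize(W0['img'][10:200,220:410],(570,570),interpolation=cv2.INTER_CUBIC)]
cv2.imwrite('pics/st.png',c[0])
```

```text
pink [ 14  79 177]; bench [ 20 111 175]; dark [ 15 118 117]; tray [  0   5 189]; trayw [ 16  61 121]; lath [ 14 132 108]; standL [ 20  80 189]; standR [ 20  80 185]; benchin [ 19 113 142]; stand0 [ 20  80 187]; bench0 [ 18 116 143]; shadow [ 20 113 171]; 
pink [578.7 316.7] [ 72.1 174.4] long axis 77.2
dark [424.6 344. ] [52.1 93.7] long axis 76.5
tray+fin [ 532.8 -202.3] [ 90.8 174.8] long axis 104.8
tray [ 529.5 -189.8] [ 90.8 148.9] long axis 104.8
lathF [ 498.3 -397.6] [ 22.2 172.1] long axis 15.0
lathR [ 673.3 -152.3] [ 28.5 101.5] long axis 101.8
R end [ 677.761   -201.12833] [ 649.4214  -203.19238] [ 689.35443  -105.395676]
```

View pics/st.png

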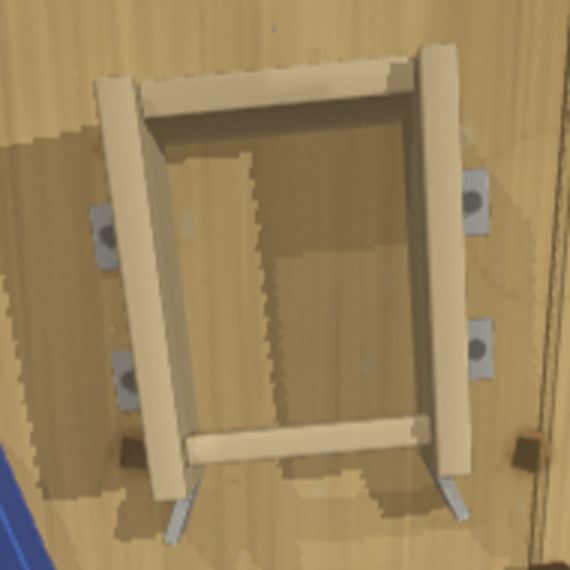

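```bash
cat >> h.py <<'E'
def down(yaw): return [np.pi,0,yaw]
E
python3 - <<'E'
from h import *
import pickle
A,B=pickle.load(open('AB.pkl','rb'))
W0=dict(fovy=71.0019,cx=322.43,cy=198.248,eye=[549.139,77.111,383.8826],orientation=[2.86083622,2.1e-3,-7.8e-5])
P=[ray(W0,220+u/3-.33,10+v/3-.33,60)[:2] for u,v in[(96,80),(457,44),(154,501),(470,473)]]
BL,BR,FL,FR=P; c=np.mean(P,0); 
ax=(BL+BR-FL-FR)/2; ay=(BL+FL-BR-FR)/2
yaw=np.arctan2(ax[1],ax[0]); yaw2=np.arctan2(ay[1],ay[0])-np.pi/2
print('stand',c.round(1),np.degrees([yaw,yaw2%(2*np.pi)]).round(1),np.linalg.norm(ax),np.linalg.norm(ay))
def seg(d,roi,cond,z,name,n=3):
    x0,y0,x1,y1=roi; q=d['img'][y0:y1,x0:x1]; h=cv2.cvtColor(q,cv2.COLOR_BGR2HSV).astype(int)
    m=cond(h[...,0],h[...,1],h[...,2]).astype(np.uint8)
    m=cv2.morphologyEx(m,cv2.MORPH_OPEN,np.ones((n,n)))
    cs,_=cv2.findContours(m,cv2.RETR_EXTERNAL,cv2.CHAIN_APPROX_NONE); k=max(cs,key=cv2.contourArea)
    w=np.array([ray(d,p[0][0]+x0,p[0][1]+y0,z)[:2] for p in k],np.float32)
    r=cv2.minAreaRect(w); b=cv2.boxPoints(r); e=b[1]-b[0],b[2]-b[1]; L=max(e,key=np.linalg.norm)
    print(name,np.round(r[0],1),np.round(sorted(r[1]),1),round(np.degrees(np.arctan2(L[1],L[0]))%180,1),w.min(0),w.max(0))
for t in(85,92): seg(A,(340,45,410,150),lambda h,s,v:(s<t)&(h<18)&(v>90),19,'pink')
for t in(110,120): seg(B,(397,0,425,80),lambda h,s,v:(v<t)&(h<17),18,'lathR',5)
# top half of A: stand seen too
seg(A,(295,180,400,290),lambda h,s,v:(s<95)&(v>140),60,'standA')
t=np.radians(104.8)
d=np.array([np.cos(t),np.sin(t)]); g=np.array([527.6,-182.8])-89*d
robot.move_ptp([*g,90],down(t)); print(g,robot.current_t())
E
```

```text
stand [543.4  89.3] [94.8 95.1] 147.69985851997689 123.88499131856224
pink [580.5 315.9] [ 43.8 118.6] 70.7 [543.4922  255.40749] [611.18854 376.2896 ]
pink [580.2 316.2] [ 44.9 119. ] 70.8 [541.80896 255.40749] [619.3657 377.7274]
lathR [ 674.8 -152.2] [19.2 97.5] 98.6 [ 658.26794 -200.29672] [ 688.3935   -105.395676]
lathR [ 675.  -152.2] [19.7 97.5] 98.5 [ 658.26794 -200.29672] [ 689.35443  -105.395676]
standA [534.5  90.2] [108.2 154.9] 94.9 [474.8148     8.846169] [592.06573 171.41983]
[ 550.33467246 -268.84728159] 4.275
```

```bash
cat >> h.py <<'E'
SC=np.array([543.4,89.3]); SY=np.radians(94.9)
SX=np.array([np.cos(SY),np.sin(SY)]); SN=np.array([-np.sin(SY),np.cos(SY)])
def st(x,y,z): return [*(SC+x*SX+y*SN),z]
def lin(p,yaw=None,**k): return robot.move_linear(list(p),None if yaw is None else down(yaw),**k)
def stat(n=''): print(n,round(robot.current_t(),2),np.round(robot.current_tcp_pos(),1),'F',np.round(robot.current_contact_force(),1),'w',round(robot.current_gripper_width(),3),'ff',round(float(np.max(robot.current_finger_force())),1))
E
python3 - <<'E'
from h import *
p=robot.current_tcp_pos()
lin([p[0],p[1],17],speed=120); robot.move_gripper(0.0); stat('grip')
lin(st(-4-89-175,0,17.5),SY,speed=130); stat('pre')
print(lin(st(-4-89-60,0,17.5),speed=110,f_stop=20)); stat('mid')
grab('side','s1.png'); grab('scene','c1s.png')
a=cv2.imread('pics/s1.png')[140:280,250:430]; b=cv2.imread('pics/c1s.png')[170:310,250:430]
cv2.imwrite('pics/m1.png',cv2.resize(np.hstack([a,b]),None,fx=2.2,fy=2.2,interpolation=cv2.INTER_CUBIC))
E
```

```text
grip 6.28 [ 551.7 -269.8   17. ] F [-0.4  0.6 -0.7] w 0.103 ff 30.0
pre 7.15 [ 566.2 -178.2   17.4] F [ 0.8  0.2 -2.3] w 0.105 ff 30.0
False
mid 8.34 [556.7 -63.8  17.6] F [ 0.3  0.1 -2.4] w 0.105 ff 30.0
```

View pics/m1.png

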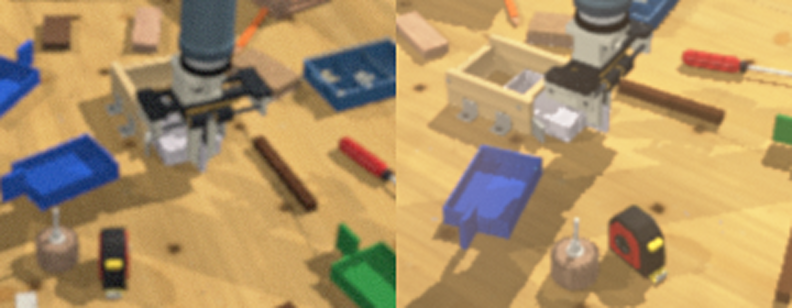

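The picture shows the tray halfway into the mouth under the tie (right panel (545,105)), with no contact force so far. Pushing it home.

Run:
```python
from h import *
print(lin(st(-4-89-12,0,17.5),speed=100,f_stop=20)); stat('near')
print(lin(st(-4-89+10,0,17.5),speed=30,f_stop=12)); stat('home')
p=np.array(robot.current_tcp_pos()); print('stand x of fin pt',(p[:2]-SC)@SX,(p[:2]-SC)@SN)
robot.sleep(0.2)
robot.move_gripper(0.3); stat('open')
lin([p[0],p[1],130],speed=200)
lin(st(-170,0,230),speed=250)
robot.sleep(.2)
d=grab('wrist','w2.png'); import pickle; pickle.dump(d,open('w2.pkl','wb'))
stat()
```

```text
False
near 9.07 [552.5 -15.1  17.6] F [-0.  -0.1 -3.7] w 0.109 ff 30.0
True
home 9.57 [552.   -4.4  17.5] F [ 1.2 -3.  -0.5] w 0.106 ff 30.0
stand x of fin pt -94.06186554191889 -0.5270871619108792
open 10.31 [550.8  -4.2  16.5] F [0.4 0.1 1. ] w 0.298 ff 0.0
 11.93 [557.2 -79.  228.5] F [0.5 0.2 0. ] w 0.3 ff 0.0
```

View pics/w2.png

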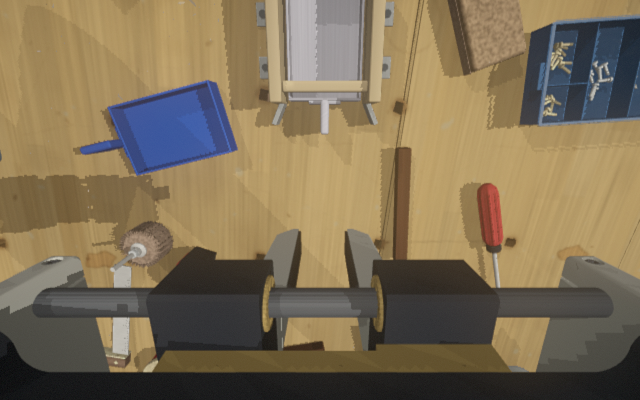

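The tray sits home in the bay: rear out of frame, fin outside the mouth at (325,115), clear of the lips. Lath R shows from (403,149) down. Next, lath R to the back half.

```bash
cat >> h.py <<'E'
def pick(xy,yaw,op=0.6,z=3,up=120):
    robot.move_gripper(op) if robot.current_gripper_width()<op-.05 else None
    robot.move_ptp([*xy,90],down(yaw)); lin([*xy,z],speed=90); robot.move_gripper(0.0); stat('gripped')
    lin([*xy,up],speed=150); stat('lifted')
def place(x,y,yaw,z,op):
    robot.move_ptp(st(x,y,z+60),down(yaw)); lin(st(x,y,z+12),speed=120)
    print('touch',lin(st(x,y,z-5),speed=25,f_stop=2.5)); stat('down'); robot.sleep(.2)
    robot.move_gripper(op); p=robot.current_tcp_pos(); lin([p[0],p[1],z+80],speed=150); stat('away')
E
python3 - <<'E'
from h import *
import pickle
d=pickle.load(open('w2.pkl','rb')); e2=ray(d,403.5,149,18)[:2]; e1=np.array([682.0,-200.4]); L=np.linalg.norm(e2-e1)
print(e2,L,(e1+e2)/2)
m=np.array([669.4,-116.3])
if abs(L-170)<12: m=(m+(e1+e2)/2)/2
print(m)
pick(m,np.radians(98.5))
place(42,0,SY+np.pi/2,63,0.4)
E
```

```text
[659.15027654 -33.10205635] 168.8511528315855 [ 670.57513827 -116.75102817]
[ 669.98756913 -116.52551409]
gripped 15.16 [ 670.1 -116.5    3.1] F [0.5 0.5 0.3] w 0.189 ff 30.0
lifted 16.09 [ 669.2 -116.3  118.9] F [-0.3  0.2 -0.7] w 0.192 ff 30.0
touch True
down 18.25 [540.  131.2  62.9] F [-0.9 -0.6  4.1] w 0.188 ff 30.0
away 19.69 [538.9 131.1 142.4] F [ 0.2 -0.   0.8] w 0.398 ff 0.0
```

Run:
```python
from h import *
pick([498.3,-397.6],np.radians(15.0))
place(-42,0,SY-np.pi/2,63,0.4)
# look from behind: over +y side, seeing stand
robot.move_ptp([560,-60,330],down(np.pi/2)); robot.sleep(.2)
d=grab('wrist','w3.png'); stat()
cv2.imwrite('pics/w3c.png',cv2.resize(d['img'][0:220,200:460],None,fx=2.5,fy=2.5,interpolation=cv2.INTER_CUBIC))
```

```text
gripped 23.98 [ 498.4 -397.7    3.1] F [ 0.6 -0.4  0.7] w 0.192 ff 30.0
lifted 24.91 [ 497.8 -397.   119. ] F [-0.3  0.  -0.3] w 0.19 ff 30.0
touch True
down 27.62 [547.1  47.5  62.9] F [-0.1  0.1  4.4] w 0.192 ff 30.0
away 29.07 [546.   47.6 142.4] F [-0.8  0.3 -0.3] w 0.402 ff 0.0
 30.8 [559.9 -59.7 329.6] F [-0.5 -0.8  0.1] w 0.398 ff 0.0
```

View pics/w3c.png

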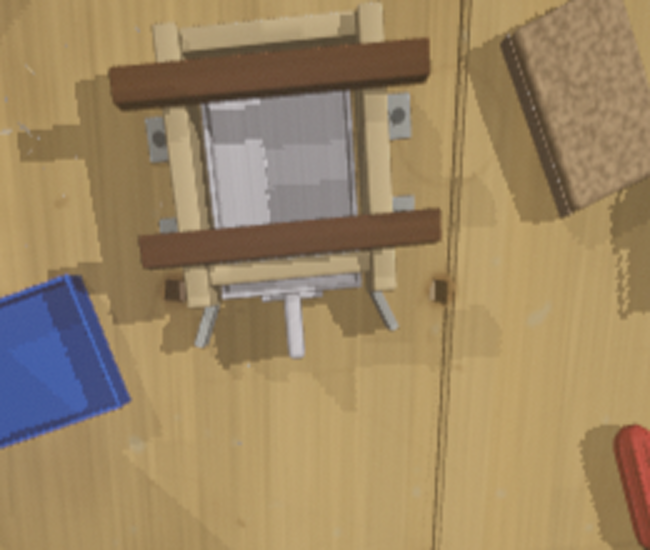

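The two laths lie square across both walls with about equal overhang: back at (270,73), front at (290,237). The tray is home, with its front rim (290,283) just inside the mouth. Next, the offcut.

Run:
```python
from h import *
pick([580.3,316.0],np.radians(70.75),op=0.8)
place(-1,0,SY,81,0.65)
robot.move_ptp([560,-60,330],down(np.pi/2)); robot.sleep(.2)
d=grab('wrist','w4.png'); stat()
for n,u,v,z in [('fin end',297,355,50),('trayfront',290,286,28)]:
    p=ray(d,200+u/2.5,v/2.5,z)[:2]-SC; print(n,p@SX,p@SN)
s=grab('side','s4.png')
a=cv2.resize(d['img'][0:180,220:420],None,fx=2,fy=2,interpolation=cv2.INTER_CUBIC); b=cv2.resize(s['img'][120:300,280:480],(400,360),interpolation=cv2.INTER_CUBIC)
cv2.imwrite('pics/f4.png',np.hstack([a,b]))
```

```text
gripped 34.92 [580.4 316.    3.2] F [-0.3 -0.1  1.5] w 0.483 ff 30.0
lifted 35.86 [579.5 315.7 118.9] F [-0.8  0.2 -0.9] w 0.483 ff 30.0
touch True
down 37.85 [543.6  88.3  81. ] F [-0.5 -0.3  3.3] w 0.486 ff 30.0
away 39.25 [542.3  88.4 160.4] F [0.1 0.7 0.7] w 0.653 ff 0.0
 40.4 [559.6 -58.9 328.7] F [ 0.2 -0.  -0.3] w 0.653 ff 0.0
fin end -108.10464264370185 0.47134637318130856
trayfront -66.38766374778953 1.6359593401514738
```

View pics/f4.png

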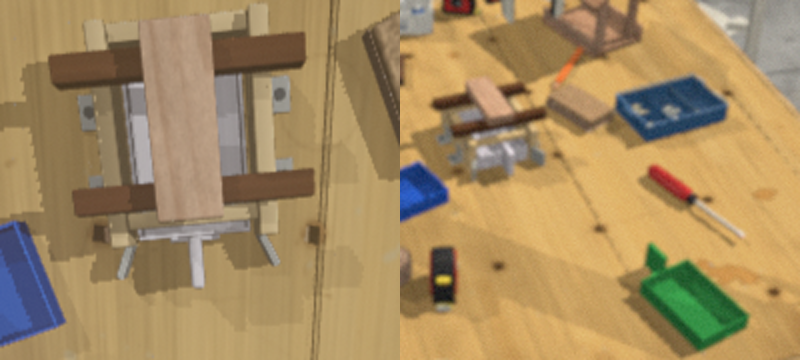

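The offcut lies flat and lengthwise on both laths (left panel, from (177,20) to (190,217)), centred over the tray. The fin end measures x = -108 mm against the -111 mm expected when home, which fits within error. Handing in.

```bash
python3 -c "
from h import *
print(robot.hand_in(),robot.current_t())"
```

```text
the job is handed in; nothing more can be done
the job is handed in; nothing more can be done
```

I handed the job in, with the arm clear at about 40 s of the 72 s allowed: the drip tray is home, the two laths lie across the walls, and the long offcut rests flat and centred on both.

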